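Change the cube in the pulse-velocity cradle

TASK

The mortar cube in the pulse-velocity cradle has been measured and goes back to the empty cell at the back of the curing rack; the other cube, already in the back row of the rack, is measured next. First stand both prisms that block the back row upright on the white drip tray, then put the measured cube into the empty cell, then set the next cube in the cradle between the two transducers, and finally put each prism back upright in the front cell it came from. The prisms must never be tipped over.

Things in the scene. Friction and masses are not known exactly. Their poses are not given: they have to be found in the camera images.
- prism_left_c (a point): Centre of the grey mortar prism, 40 x 40 mm and 160 mm tall, that stands upright in the left front cell of the rack at the start. About 0.56 kg. Its own y axis is its long axis, which points up; its x axis is parallel to two of its sides.
- prism_right_c (a point): Centre of the identical mortar prism (40 x 40 x 160 mm, own y axis up) that stands upright in the right front cell at the start.
- cube_measured_c (a point): Centre of the grey 50 mm mortar cube, 0.27 kg, that sits in the cradle at the start. z up, x and y normal to its sides.
- cube_next_c (a point): Centre of the identical 50 mm mortar cube that stands in one of the two back cells of the rack at the start (left or right, it varies).
- cell_front_left (a point): Centre of the floor of the rack's left front cell, home of the left prism; 12 mm above the bench. The cell is 48 mm square inside, its rods' tops 13 mm above this point. Axes as the rack's.
- cell_front_right (a point): Centre of the floor of the right front cell (place of the right prism), same size, height and axes.
- cell_empty (a point): Centre of the floor of the back cell that is empty at the start, 12 mm above the bench, 58 mm square inside, rod tops 13 mm above this point; the goal of the measured cube. Axes as the rack's.
- cradle_seat (a point): Centre of the fixed cradle's seat, 45 mm above the bench; the cube's underside rests here. Two steel transducers (36 mm diameter) face one another along its y axis, faces 64 mm apart; brackets reach 48 mm above the seat and 88 mm out. So the cube is gripped on the two other sides, along x. A flat readout box lies at x -55 to -80 mm, 15 mm below the seat, on the side nearer the robot.
- tray_floor (a point): Centre of the floor of the fixed white drip tray, 3 mm above the bench. Inside it is 101 mm along its x axis and 171 mm along its y axis; its rim is 10 mm above this point. There is room for both prisms side by side along y. (The big scale at the back, left of the rack, has a pan with its rim 150 mm above the bench: carry things clear of it.)
- rack: The fixed curing rack, 130 mm square: metal floor, rubber pads, cells of 5 mm steel rods whose tops are 25 mm above the bench. Origin at bench height; x points to its back row, y to the left, z up. Front cells centred at x -26.5, y +36.5 and -36.5 mm; back cells (58 mm square inside) at x +31.5, y +31.5 and -31.5 mm. A prism stands only about 13 mm in front of the cube behind it.
Not all that is in view belongs to the job. What is shaped like the part that bears cube_next_c but orange is not meant. Leave any pink look-alike of the part that bears cube_measured_c alone.

How it is judged (in metres and radians):
On the way, in this order (a step that is already met when the one before it is completed fails the run):
1. both prisms stand upright on the drip tray (x of prism_left_c in the frame of tray_floor between -0.04 and 0.04 m and y of prism_left_c in the frame of tray_floor between -0.075 and 0.075 m and z of each of prism_left_c, prism_right_c in the frame of tray_floor below 0.084 m and angle between each of prism_left_c, prism_right_c's own y axis and vertical below 0.08 rad and x of prism_right_c in the frame of tray_floor between -0.04 and 0.04 m and y of prism_right_c in the frame of tray_floor between -0.075 and 0.075 m), for 0.2 s.
2. the measured cube stands in the cell that was empty (horizontal distance between cube_measured_c and cell_empty below 0.01 m and z of cube_measured_c in the frame of cell_empty below 0.029 m and angle between cube_measured_c's own z axis and vertical below 0.08 rad), for 0.2 s.
3. the next cube sits in the cradle (horizontal distance between cube_next_c and cradle_seat below 0.012 m and z of cube_next_c in the frame of cradle_seat below 0.029 m and angle between cube_next_c's own z axis and vertical below 0.08 rad), for 0.2 s.
At the end, for the whole second after the job is handed in: The measured cube stands on the floor of the cell that was empty and each prism stands upright on the floor of its own front cell, centres within 10 mm; the other cube sits level on the cradle's seat between the transducers, within 12 mm of its centre; all are released and at rest (all of step 2 and all of step 3 and horizontal distance between prism_left_c and cell_front_left below 0.01 m and z of prism_left_c in the frame of cell_front_left below 0.084 m and angle between each of prism_left_c, prism_right_c's own y axis and vertical below 0.08 rad and horizontal distance between prism_right_c and cell_front_right below 0.01 m and z of prism_right_c in the frame of cell_front_right below 0.084 m); the robot touches nothing.
It fails at once if a prism is tipped over (leans more than 30 degrees) (angle between any of prism_left_c, prism_right_c's own y axis and vertical above 0.52 rad).
It also fails if it takes over 136 s, if anything falls off the work surface, if the arm or the gripper's body presses on something with over 40 N, if the wrist force passes 120 N, or if a joint passes its speed limit or range.

ROBOT

A 6-joint arm with a two-finger parallel gripper is mounted at the origin on a cart in front of the work surface, level with it; the furniture and walls round the work are solid. World frame = base frame: x ahead of the robot, y to its left, z up, the work surface at z = 0. Lengths are in mm, angles in degrees, forces in N, time in s.
With the tool pointing down it reaches from about 325 to 925 mm from the base axis. Payload 3.1 kg.
Tool frame: the origin (TCP) lies at the very end of the fingers, on their centre line; the grasp point (between the pads) lies grasp_offset behind it (grasp_offset is the distance from the TCP to the grasp point, in mm); z points along the fingers, x is the direction in which the jaws open and shut, and the axes are right-handed (so a half turn about z gives the same grasp; the last joint's range is limited). The gripper opens to 85 mm and grips with 20 to 120 N. Pads are 22 mm wide; open, the fingers measure 114 mm over their backs; the gripper's body (76 mm by 85 mm) begins 54 mm behind the grasp point. The pads swing forward as they close: fully open they stand 13 mm farther back than shut.
Start: joints at [-73.121, 12.427, 92.441, -0, 75.132, -6.429], TCP at [247.317, -573.998, 231.3] pointing down, gripper open.
Joint ranges: [-157.48, 157.48], [-44.54, 120.13], [17.64, 146.25], [-64.5, 244.5], [7.68, 150.69], [-147.95, 147.95]. Speed limits (degrees/s): [159.86, 159.86, 180, 180, 180, 180].

INTERFACE

Orientations are given as [roll, pitch, yaw] about the fixed x, y, z axes, in that order (R = Rz(yaw) Ry(pitch) Rx(roll)).
In Python, from station import * gives the robot as it stands. Calls block until the motion is done:
- goto(position, orientation): joint-space move of the TCP to a pose.
- move_l(position, attitude=None, speed=150): straight line of the TCP; attitude=None keeps the orientation; speed is the mean speed in mm/s.
- move_j(angles): joint-space move.
- grip(opening, squeeze=None): finger opening in mm; squeeze is the grip in N (None keeps the last); returns when the fingers have stopped.
- wait(seconds).
- solve_ik(position, orientation): joint angles nearest the present ones, or None.
- get_obs(): the state.
- get_image(name): name is "side" or "top" or "wrist"; returns the picture (384x512x3 uint8, red, green, blue); there is no depth.
- get_calibration(name): a dict with "fx", "fy", "cx", "cy" (pixels), "R" (3x3) and "t" (3): a world point X has camera coordinates R X + t; the wrist camera has in their place "mount" (4x4, takes a point from camera to tool coordinates, whose origin is the TCP and whose axes are the tool frame's). Camera axes: x right, y down, z forward; pixel columns grow to the right and rows downward; lengths in mm; the calibration is good to about 2 mm. The wrist camera is an equidistant fisheye: a pixel r from the principal point sees the ray r / f radians off the axis. A picture is of the moment at which its call begins: read the wrist's pose just before it. get_calibration takes no time and is no camera call.
A pose or a line that the arm cannot do raises Unreachable and nothing moves.
- sign_off(): hands the job in, once; it reports no verdict.
Trained networks look in the newest picture that a camera, given by its name, has taken for a name from the list of things; names that differ only in an ending like _2 or _b are one class to them, and where a whole thing is asked for, a point or a joint stands for the part that bears it (a point fixed in the world has none). Each returns a list of dicts, best first, with "score" (0 to 1); they miss things now and then, are a little off and sometimes report something else, mostly with a low value. They report only what shows in the picture. A call takes as long as a camera call. They do not tell look-alikes from the thing itself.
- spot_in(name, camera): "extent" ([centre column, centre row, width, height] in pixels, round what is visible of it).
- regions_of(name, camera): "region" (384x512 bool, what is visible of it) and "extent" ([centre column, centre row, width, height] in pixels, round what is visible of it).
The state is a dict: "t": time; "joint_pos": joint angles; "qvel": joint speeds; "effort": joint torques, N m; "tcp_pos": TCP position; "ee_rot": TCP orientation; "wrist_force": force on the tool from outside, world axes, zero at the start; "moment": the same for the moment, N m; "grip_width": finger opening in mm.
Only numpy, scipy, OpenCV 4.12 (cv2) and the standard library are available. Lean on these libraries where they do the work, as an engineer would, in place of code of your own. Each camera call takes 0.05 s, during which the arm holds its last target.

## Working session

There is one attempt and no reset: what is moved stays moved. The work goes in short steps, each a Python script; the robot and the scene stay as the last script left them, time stands still between calls to the robot, and variables do not carry over. Pictures are saved under pics/ and viewed, and the job is handed in when it is done.

```bash
ls; mkdir -p pics
python3 - <<'E'
from station import *
import cv2,numpy as np
o=get_obs();print({k:np.round(v,2) for k,v in o.items()})
for n in ["side","top","wrist"]:
    im=get_image(n);cv2.imwrite(f"pics/{n}0.png",im[:,:,::-1])
    c=get_calibration(n);print(n,{k:np.round(v,3).tolist() for k,v in c.items()})
E
```

```text
pics
{'t': np.float64(0.0), 'joint_pos': array([-73.12,  12.48,  92.53,   0.  ,  75.13,  -6.43]), 'qvel': array([-0.08, -0.06, -0.04, -0.05, -0.07,  0.1 ]), 'effort': array([ 0.000e+00, -3.968e+01, -3.039e+01,  0.000e+00,  1.000e-02,
        0.000e+00]), 'tcp_pos': array([ 247.08, -573.2 ,  229.96]), 'ee_rot': array([-1.7998e+02,  1.4000e-01, -6.6690e+01]), 'wrist_force': array([ 0.05, -0.56,  0.08]), 'moment': array([ 0.  , -0.03, -0.01]), 'grip_width': np.float64(85.18)}
side {'fx': 360.496, 'fy': 360.496, 'cx': 260.765, 'cy': 192.296, 'R': [[-0.96, -0.279, -0.011], [-0.181, 0.653, -0.735], [0.212, -0.704, -0.678]], 't': [455.537, 205.177, 883.514]}
top {'fx': 474.532, 'fy': 474.532, 'cx': 247.274, 'cy': 191.121, 'R': [[-0.007, -1.0, -0.02], [-0.999, 0.008, -0.041], [0.041, 0.02, -0.999]], 't': [-64.96, 491.189, 1638.916]}
wrist {'fx': 297.319, 'fy': 297.319, 'cx': 255.927, 'cy': 193.371, 'mount': [[1.0, -0.001, 0.0, 0.011], [0.001, 0.962, 0.274, -69.15], [-0.0, -0.274, 0.962, -142.472], [0.0, 0.0, 0.0, 1.0]]}
```

View pics/side0.png

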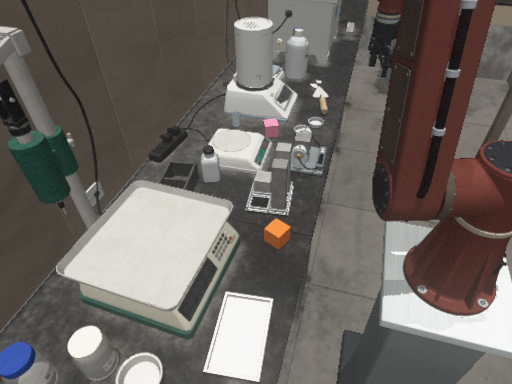

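View pics/top0.png

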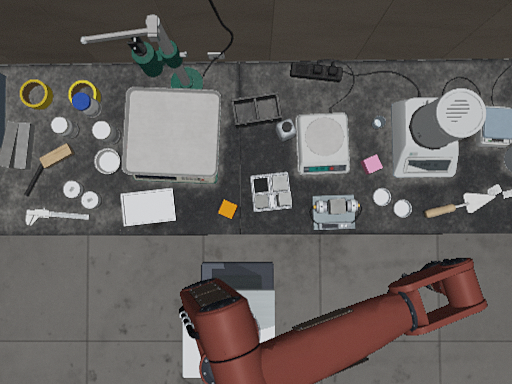

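View pics/wrist0.png

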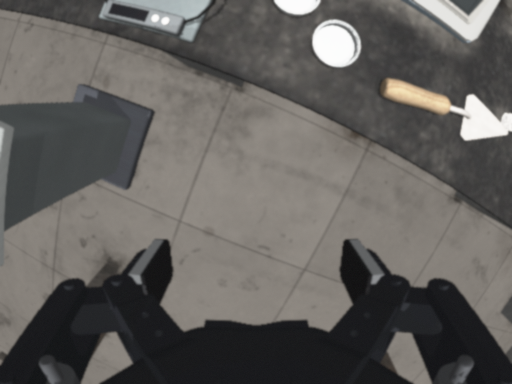

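```bash
cat > h.py <<'E'
from station import *
import cv2,numpy as np
from scipy.spatial.transform import Rotation as Ro
from scipy.optimize import least_squares
CAL={n:get_calibration(n) for n in ["side","top","wrist"]}
def pose(o): # tool->world
    return Ro.from_euler('xyz',o['ee_rot'],degrees=True).as_matrix(),np.array(o['tcp_pos'])
def ray(cam,uv,P=None):
    c=CAL[cam];x=(uv[0]-c['cx'])/c['fx'];y=(uv[1]-c['cy'])/c['fy']
    if cam!='wrist':
        R=np.array(c['R']);t=np.array(c['t']);d=R.T@np.array([x,y,1]);o=-R.T@t
    else:
        r=np.hypot(x,y);s=np.sin(r)/r if r>1e-9 else 1
        d=np.array([x*s,y*s,np.cos(r)]);M=np.array(c['mount']);R,p=P
        d=R@(M[:3,:3]@d);o=R@M[:3,3]+p
    return o,d/np.linalg.norm(d)
def at_z(cam,uv,z,P=None):
    o,d=ray(cam,uv,P);return o+d*(z-o[2])/d[2]
def proj(cam,X,P=None):
    X=np.atleast_2d(np.asarray(X,float));c=CAL[cam]
    if cam!='wrist':
        q=X@np.array(c['R']).T+np.array(c['t']);return np.c_[c['cx']+c['fx']*q[:,0]/q[:,2],c['cy']+c['fy']*q[:,1]/q[:,2]]
    R,p=P;M=np.array(c['mount']);q=((X-p)@R-M[:3,3])@M[:3,:3]
    rho=np.hypot(q[:,0],q[:,1]);th=np.arctan2(rho,q[:,2]);k=np.where(rho>1e-9,th/np.maximum(rho,1e-9),0)
    return np.c_[c['cx']+c['fx']*q[:,0]*k,c['cy']+c['fy']*q[:,1]*k]
def snap(cam,name=None):
    o=get_obs();im=get_image(cam)
    if name: cv2.imwrite(f"pics/{name}.png",im[:,:,::-1])
    return pose(o),im
E
python3 - <<'E'
from h import *
a=cv2.imread('pics/top0.png')[160:240,110:370];b=cv2.imread('pics/side0.png')[110:260,190:340]
cv2.imwrite('pics/ta.png',cv2.resize(a,None,fx=3,fy=3,interpolation=2));cv2.imwrite('pics/sa.png',cv2.resize(b,None,fx=4,fy=4,interpolation=2))
for n,uv,z in [('rack',(270.5,192),15),('cradle',(335,208),95),('tray',(148,207),3),('orange',(228,209),50),('pink',(373,163),50)]: print(n,at_z('top',uv,z).round())
get_image('top');get_image('side')
for n in ['prism_left_c','cube_measured_c','cube_next_c','tray_floor','rack']:
  for c in ['top','side']:
    try: print(n,c,[(np.round(d['extent']),round(d['score'],2)) for d in spot_in(n,c)])
    except Exception as e: print(n,c,e)
E
```

```text
rack [ 487. -149.   15.]
cradle [ 430. -357.   95.]
tray [438. 279.   3.]
orange [429.  -4.  50.]
pink [ 581. -495.   50.]
prism_left_c top [(array([260., 203.,  14.,  16.]), 0.57)]
prism_left_c side [(array([279., 183.,  18.,  53.]), 0.84), (array([261., 203.,  17.,   8.]), 0.16)]
cube_measured_c top [(array([373., 164.,  14.,  19.]), 0.83), (array([334., 206.,  19.,  15.]), 0.61), (array([274., 192.,  41.,  40.]), 0.22)]
cube_measured_c side [(array([303., 145.,  18.,  25.]), 0.79), (array([270., 127.,  21.,  20.]), 0.71)]
cube_next_c top [(array([281., 184.,  16.,  16.]), 0.75), (array([228., 208.,  19.,  21.]), 0.7), (array([337., 213.,  49.,  37.]), 0.43)]
cube_next_c side [(array([263., 182.,  15.,  27.]), 0.75), (array([278., 233.,  20.,  26.]), 0.59)]
tray_floor top [(array([148., 206.,  53.,  35.]), 0.76)]
tray_floor side [(array([239., 336.,  70.,  86.]), 0.68), (array([268., 199.,  44.,  30.]), 0.2)]
rack top [(array([271., 194.,  36.,  38.]), 0.7)]
rack side [(array([268., 202.,  42.,  34.]), 0.58)]
```

View pics/ta.png

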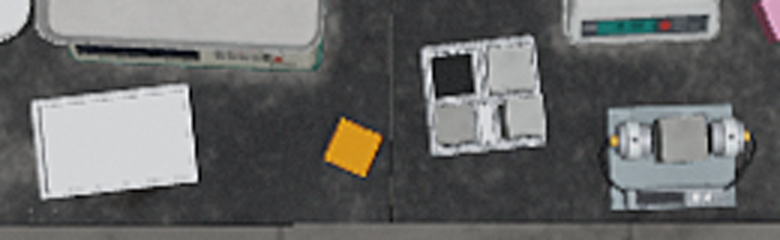

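View pics/sa.png

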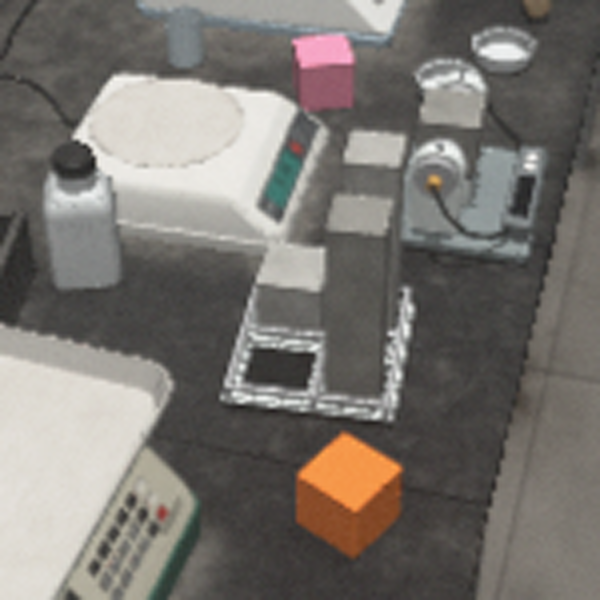

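Run:
```python
import station
print([x for x in dir(station) if not x.startswith('__')])
print(getattr(station,'grasp_offset',None))
from h import *
for p in [(470,-130,320),(470,-280,320),(440,280,300)]:
    print(p,[np.round(solve_ik(p,(180,0,y)),1) if solve_ik(p,(180,0,y)) is not None else None for y in (0,180)])
goto((470,-280,320),(180,0,0)); 
P,im=snap('wrist','wB');print(get_obs()['t'],P[1])
np.save('PB.npy',np.c_[P[0],P[1]])
goto((470,-130,320),(180,0,0)); 
P,im=snap('wrist','wA');print(get_obs()['t'],P[1])
np.save('PA.npy',np.c_[P[0],P[1]])
```

```text
['Unreachable', 'get_calibration', 'get_image', 'get_obs', 'goto', 'grasp_offset', 'grip', 'move_j', 'move_l', 'regions_of', 'sign_off', 'solve_ik', 'spot_in', 'wait']
18.700000000000003
(470, -130, 320) [array([-23.7,  -8.3, 104.3,  -0. ,  84. , -23.7]), None]
(470, -280, 320) [array([-38.1,  -0.6,  97.1,  -0. ,  83.5, -38.1]), array([-38.1,  -0.6,  97.1,   0. ,  83.5, 141.9])]
(440, 280, 300) [array([ 24.8,  -3.2, 101.8,  -0. ,  81.4,  24.8]), None]
2.2167 [ 469.50240378 -280.78476502  319.50532073]
2.9167 [ 470.05324218 -130.83586047  320.01781898]
```

View pics/wB.png

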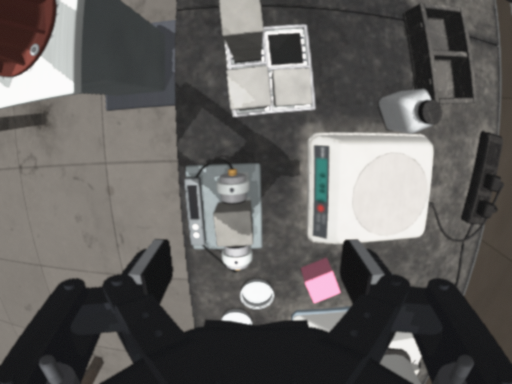

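View pics/wA.png

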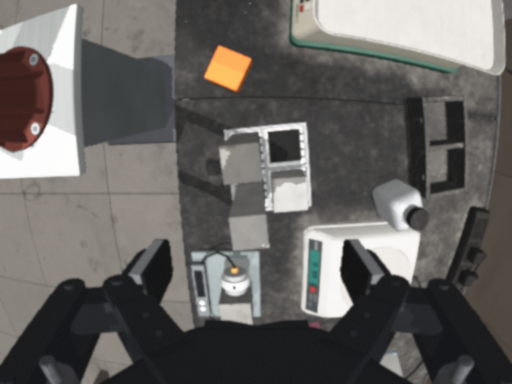

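```bash
cat >> h.py <<'E'
def crop(im,x0,y0,w,h,s,name):
    a=cv2.resize(im[y0:y0+h,x0:x0+w],None,fx=s,fy=s,interpolation=cv2.INTER_CUBIC)
    for u in range((x0+9)//10*10,x0+w,10):
        cv2.line(a,(int((u-x0+.5)*s),0),(int((u-x0+.5)*s),6 if u%50 else 14),(0,0,255),1)
        if u%20==0: cv2.putText(a,str(u),(int((u-x0)*s)-8,22),0,.35,(0,255,255),1)
    for v in range((y0+9)//10*10,y0+h,10):
        cv2.line(a,(0,int((v-y0+.5)*s)),(6,int((v-y0+.5)*s)),(0,0,255),1)
        if v%20==0: cv2.putText(a,str(v),(8,int((v-y0)*s)+4),0,.35,(0,255,255),1)
    cv2.imwrite(f'pics/{name}.png',a)
E
python3 - <<'E'
from h import *
A=cv2.imread('pics/wA.png');B=cv2.imread('pics/wB.png')
crop(A,195,110,130,150,4,'wA_r');crop(B,205,0,125,130,4.5,'wB_r');crop(B,170,145,110,140,4.2,'wB_c')
E
```

```text
(no output)
```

View pics/wA_r.png

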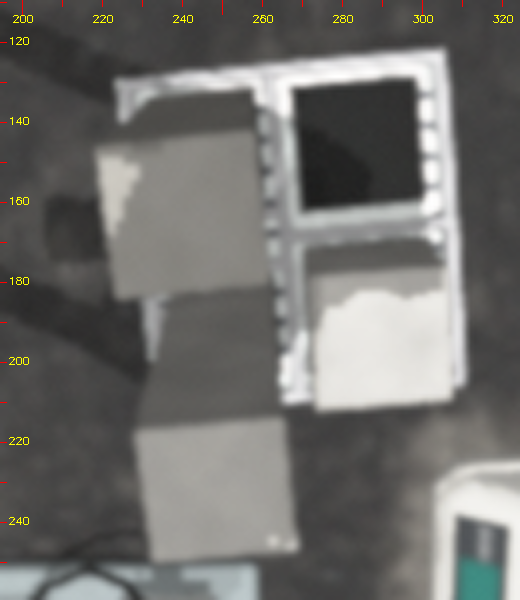

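View pics/wB_r.png

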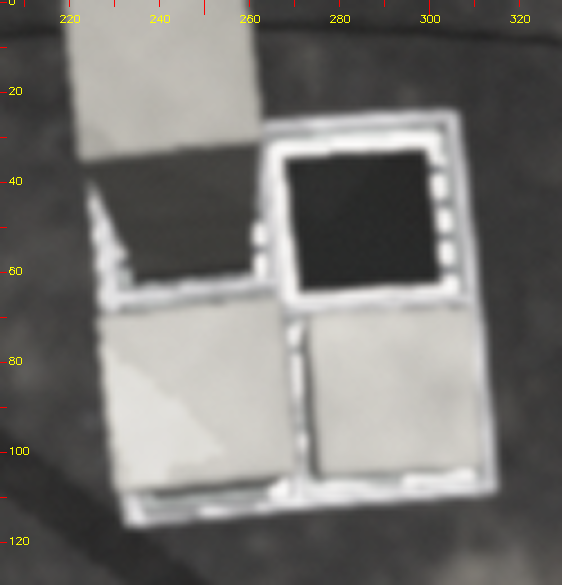

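View pics/wB_c.png

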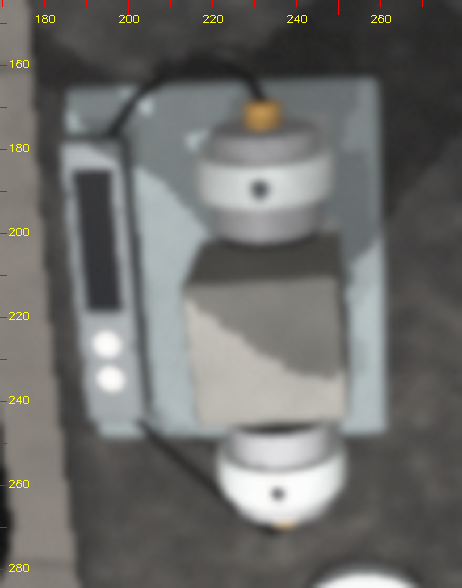

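```bash
cat >> h.py <<'E'
def loadP(f): a=np.load(f);return a[:,:3],a[:,3]
def sq(p,s):
    x,y,z,a=p;c=np.array([[-1,1],[1,1],[1,-1],[-1,-1]])*s/2  # TL TR BR BL in image: right=+x, up=+y
    R=np.array([[np.cos(a),-np.sin(a)],[np.sin(a),np.cos(a)]]);return np.c_[c@R.T+[x,y],np.full(4,z)]
def fitsq(obs,s,z0,g,fixz=False):
    # obs: list of (cam,P,[4 uv or None])
    def f(p):
        q=[p[0],p[1],z0 if fixz else p[2],p[3]];X=sq(q,s);r=[]
        for cam,P,uv in obs:
            pr=proj(cam,X,P)
            for i in range(4):
                if uv[i] is not None: r+=list(pr[i]-uv[i])
        return np.array(r)
    s_=least_squares(f,[g[0],g[1],z0,0.0],x_scale=[1,1,1,.01])
    return s_.x,np.sqrt(np.mean(s_.fun**2))
E
cat > fit1.py <<'E'
from h import *
PA,PB=loadP('PA.npy'),loadP('PB.npy');N=None
D={'prismL':([('wrist',PA,[(219.2,147.3),(258.3,142.5),(262.5,180.8),(224.3,185)]),('wrist',PB,[N,N,(263,31.1),(222.8,35.6)])],40,172,(460,-110)),
'prismR':([('wrist',PA,[(228.8,217.7),(265.8,214.3),(269.5,247),(233.3,250.3)]),('wrist',PB,[(227.2,70.7),(266.8,66.2),(270.6,105.1),(231,108.9)])],40,172,(460,-190)),
'next':([('wrist',PA,[(272.8,179.8),(305.8,176.8),(308,209.5),(274.5,212.8)]),('wrist',PB,[(273.4,69.3),(309.4,67.8),(312.1,103.3),(276.1,106)])],50,62,(510,-180)),
'rack':([('wrist',PA,[(223.8,129.5),(306,122.5),N,N]),('wrist',PB,[N,(306.6,24.4),(315.2,109.3),(233.4,116.7)])],130,20,(487,-150)),
'meas':([('wrist',PB,[(213.8,213.1),(250,210.7),(251.9,243.8),(218.3,246.2)])],50,95,(430,-357))}
for k,(o,s,z,g) in D.items():
    p,e=fitsq(o,s,z,g);q,e2=fitsq(o,s,z,g,True)
    print(k,p[:3].round(1),np.degrees(p[3]).round(1),'rms',e.round(2),'| fixz',q[:2].round(1),np.degrees(q[3]).round(1),e2.round(2))
E
python3 fit1.py
```

```text
prismL [ 455.  -114.2  171.3] 6.2 rms 0.56 | fixz [ 455.  -114.2] 6.2 0.57
prismR [ 462.7 -188.7  169.6] 5.7 rms 0.69 | fixz [ 462.7 -188.4] 5.7 0.81
next [ 518.7 -178.3   60.9] 4.9 rms 0.66 | fixz [ 518.5 -178.2] 4.9 0.67
rack [ 490.5 -148.3    5.2] 6.2 rms 1.23 | fixz [ 489.5 -148.7] 6.0 1.76
meas [ 437.4 -372.8   77.3] 4.0 rms 0.33 | fixz [ 438.8 -365.5] 4.0 0.88
```

Run:
```python
from h import *
goto((440,230,320),(180,0,0)); 
P,im=snap('wrist','wC');print(get_obs()['t'],P[1])
np.save('PC.npy',np.c_[P[0],P[1]])
crop(cv2.imread('pics/wC.png'),150,60,170,150,4,'wC_t')
```

```text
4.3167 [440.60533913 229.02501704 319.90499073]
```

View pics/wC_t.png

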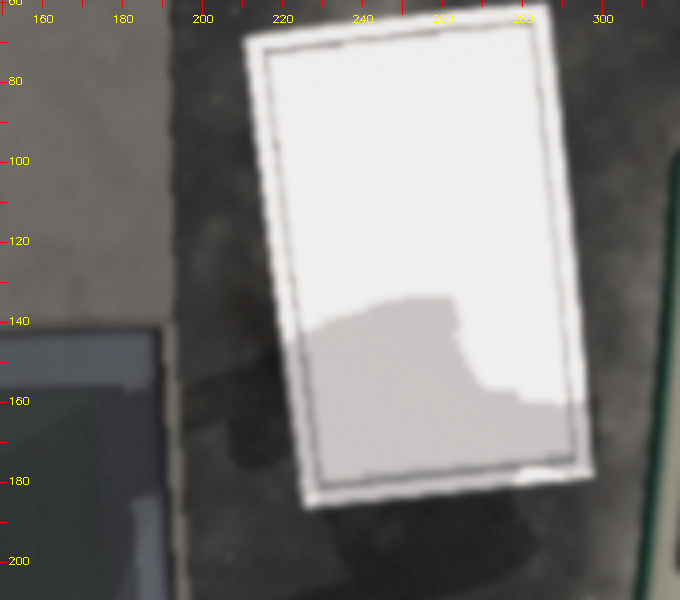

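View pics/wC.png

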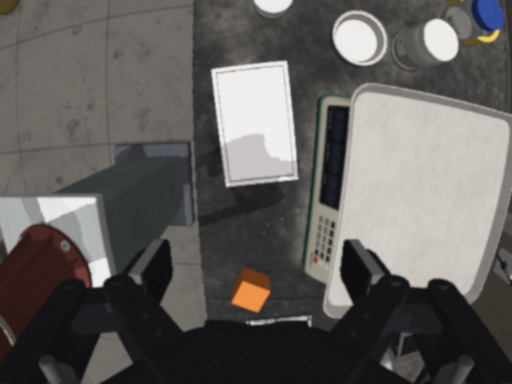

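Run:
```python
from h import *
PC=loadP('PC.npy')
c=[(216.3,72.5),(283,65.5),(294,174.5),(229.8,182)]
X=np.array([at_z('wrist',u,3,PC) for u in c]);print(X.round(1),X.mean(0).round(1))
print(np.linalg.norm(X[1]-X[0]),np.linalg.norm(X[3]-X[0]))
v=X[0]-X[3];w=X[1]-X[2];print(np.degrees(np.arctan2(-v[0],v[1])),np.degrees(np.arctan2(-w[0],w[1])))
# pad of empty cell
PA,PB=loadP('PA.npy'),loadP('PB.npy')
for P,c in [(PA,[(268,132),(299.3,129.5),(301,160.8),(270,162.5)]),(PB,[(268.3,35.1),(299.9,33.3),(302.8,62.2),(271.2,64.7)])]:
    X=np.array([at_z('wrist',u,12,P) for u in c]);print(X.round(1).tolist(),X.mean(0).round(1))
```

```text
[[380.4 358.9   3. ]
 [482.  369.1   3. ]
 [500.9 198.2   3. ]
 [398.8 186.1   3. ]] [440.5 278.1   3. ]
102.05311489908387 173.7116101952526
6.061775562807628 6.3358022396777285
[[488.3, -94.0, 12.0], [535.8, -89.6, 12.0], [539.6, -138.0, 12.0], [491.6, -141.0, 12.0]] [ 513.8 -115.7   12. ]
[[488.0, -94.3, 12.0], [535.6, -89.8, 12.0], [539.6, -135.8, 12.0], [492.1, -141.0, 12.0]] [ 513.8 -115.2   12. ]
```

```bash
cat >> h.py <<'E'
def F(): 
    o=get_obs();return f"t={o['t']:.1f} tcp={o['tcp_pos'].round(1)} f={np.round(o['wrist_force'],1)} w={o['grip_width']:.1f}"
E
python3 - <<'E'
from h import *
PC=loadP('PC.npy')
for u in [(352,90),(330,315),(340,200)]: print(at_z('wrist',u,150,PC).round())
g=6.0
goto((455,-114.2,240),(180,0,g)); grip(72,60)
move_l((455,-114.2,120),speed=150);print(F())
grip(0,60);print(F())
move_l((455,-114.2,150),speed=60);print(F())
P,im=snap('wrist','g1');get_image('side');cv2.imwrite('pics/g1s.png',get_image('side')[:,:,::-1])
E
```

```text
[543. 324. 150.]
[541.  37. 150.]
[535. 201. 150.]
t=6.9 tcp=[ 455.8 -114.5  120.9] f=[-0.3 -0.2 -0.7] w=72.0
t=7.3 tcp=[ 455.7 -114.6  121.2] f=[-2.3  0.6  5.6] w=39.5
t=7.9 tcp=[ 454.9 -114.2  150. ] f=[-0.5  0.2 -5.7] w=39.4
```

View pics/g1s.png

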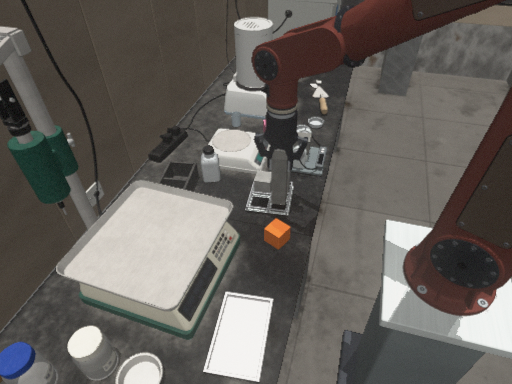

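View pics/g1.png

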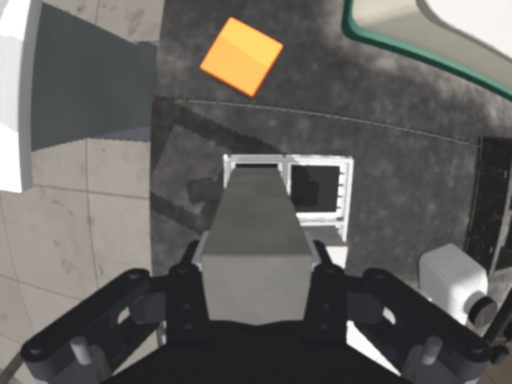

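```bash
cat >> h.py <<'E'
def down(x,y,z0,z1,thr=3.0):
    """lower in small steps until the vertical force rises by thr"""
    move_l((x,y,z0),speed=120); wait(0.15); f0=get_obs()['wrist_force'][2]
    z=z0
    while z>z1:
        z=max(z1,z-1.0); move_l((x,y,z),speed=40); f=get_obs()['wrist_force'][2]
        if f-f0>thr: break
    print('down',round(z,1),'f0',round(f0,1),'f',round(f,1),F()); return z
E
python3 - <<'E'
from h import *
g=6.2
move_l((455,-114.2,225),speed=200)
x,y=436.4,315.9
goto((x,y,225),(180,0,g))
move_l((x,y,125),speed=150)
down(x,y,113,109)
grip(72);print(F())
move_l((x,y,230),speed=200)
x,y=462.7,-188.6;g=5.8
goto((x,y,240),(180,0,g))
P,im=snap('wrist','g2a')
move_l((x,y,120),speed=150);grip(0,60);print(F())
move_l((x,y,150),speed=60);print(F());snap('wrist','g2')
move_l((x,y,225),speed=200)
E
```

```text
down 111.0 f0 -5.8 f 4.3 t=11.9 tcp=[436.8 316.2 112.3] f=[-3.4 -0.5  4.3] w=39.5
t=12.3 tcp=[436.7 316.  111. ] f=[-0.3  0.3 -1.3] w=72.0
t=16.3 tcp=[ 463.4 -189.2  121.3] f=[-2.   0.1  5.4] w=39.3
t=16.9 tcp=[ 462.6 -188.6  150. ] f=[-0.9 -0.3 -4.3] w=39.5
```

View pics/g2.png

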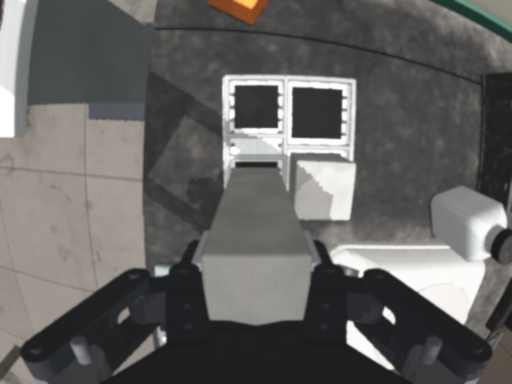

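Run:
```python
from h import *
x,y=444.6,240.3
goto((x,y,225),(180,0,6.2))
move_l((x,y,125),speed=150)
down(x,y,113,109)
grip(72);print(F())
move_l((x,y,235),speed=200)
cv2.imwrite('pics/t2s.png',get_image('side')[230:384,150:350,::-1])
goto((485,-200,260),(180,0,0))
P,im=snap('wrist','wD');np.save('PD.npy',np.c_[P[0],P[1]]);print(F())
cv2.imwrite('pics/t2t.png',cv2.resize(get_image('top')[160:240,110:370,::-1],None,fx=3,fy=3))
goto((440,-400,280),(180,0,0))
P,im=snap('wrist','wE');np.save('PE.npy',np.c_[P[0],P[1]]);print(F())
D=cv2.imread('pics/wD.png');E=cv2.imread('pics/wE.png')
crop(D,190,50,170,150,4,'wD_r')
```

```text
down 111.0 f0 -4.8 f 5.8 t=20.8 tcp=[445.  240.5 112.3] f=[-4.2 -0.6  5.8] w=38.8
t=21.2 tcp=[444.9 240.4 111. ] f=[ 0.  -0.1 -0.5] w=71.9
t=23.7 tcp=[ 485.2 -198.9  259.8] f=[-0.2  0.3 -0.5] w=71.9
t=24.6 tcp=[ 440.6 -398.3  279.6] f=[ 0.2  0.4 -0.1] w=71.9
```

View pics/t2s.png

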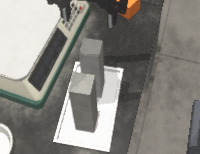

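View pics/wD_r.png

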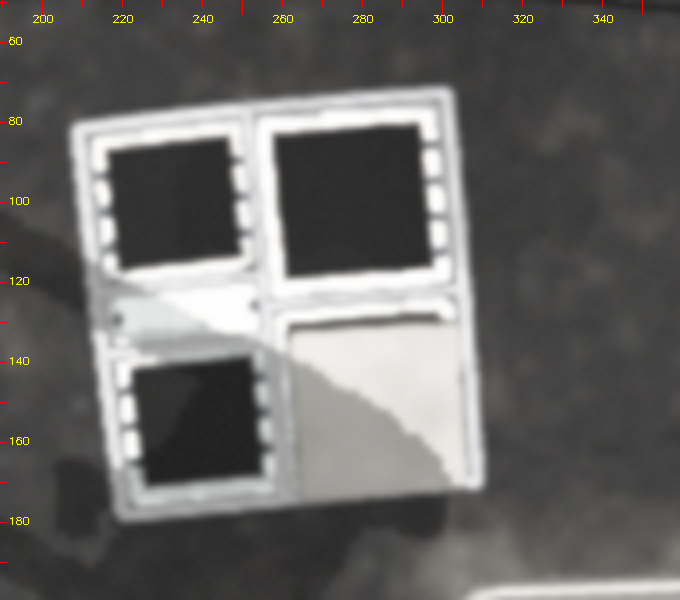

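View pics/wE.png

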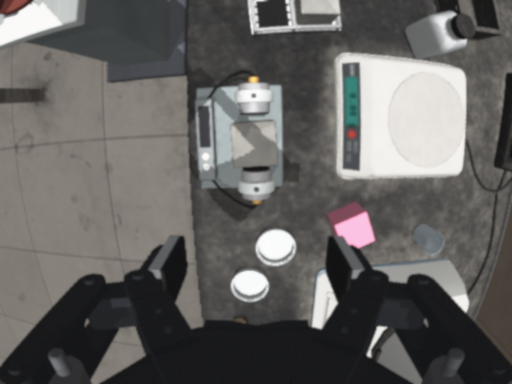

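View pics/t2t.png

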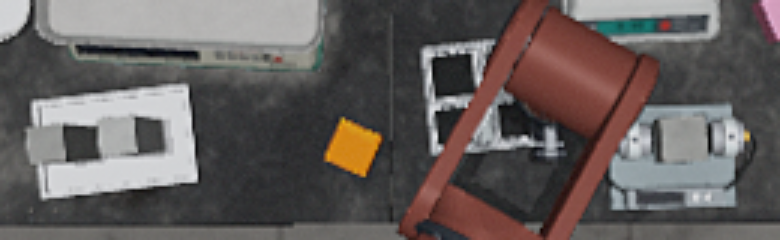

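Run:
```python
from h import *
PD=loadP('PD.npy')
def c4(c,z): 
    X=np.array([at_z('wrist',u,z,PD) for u in c]);return X.mean(0)[:2].round(1),np.linalg.norm(X[1]-X[0]).round(1),np.linalg.norm(X[2]-X[1]).round(1)
pads={'FL':[(216.8,87.5),(246.8,84.3),(250.8,114.3),(219.8,118)],'BL':[(258,83.3),(294.5,80.5),(298.8,116.3),(261.5,119.5)],'FR':[(223.3,142),(253,138.8),(256.8,168.8),(226.3,172.5)]}
C={k:c4(v,12) for k,v in pads.items()};print(C)
print('outer25',c4([(208,81.3),(302.5,71.8),(311,171.8),(219.5,180)],25),'outer0',c4([(208,81.3),(302.5,71.8),(311,171.8),(219.5,180)],0))
L={'FL':(-26.5,36.5),'FR':(-26.5,-36.5),'BL':(31.5,31.5)}
def f(p):
    c,s=np.cos(p[2]),np.sin(p[2]);return np.concatenate([np.array([p[0]+c*x-s*y,p[1]+s*x+c*y])-C[k][0] for k,(x,y) in L.items()])
s=least_squares(f,[485,-149,.1]);print(s.x[:2].round(1),np.degrees(s.x[2]).round(2),s.fun.round(1))
crop(cv2.imread('pics/wE.png'),180,60,120,150,4,'wE_c')
crop(cv2.imread('pics/wD.png'),150,200,150,150,4,'wD_c')
```

```text
{'FL': (array([ 455.8, -116.3]), np.float64(39.1), np.float64(39.8)), 'BL': (array([ 513.8, -114.7]), np.float64(47.5), np.float64(47.6)), 'FR': (array([ 463.5, -188.7]), np.float64(39.4), np.float64(40.5))}
outer25 (array([ 490.5, -148.9]), np.float64(119.2), np.float64(129.9)) outer0 (array([ 490.9, -150.2]), np.float64(127.1), np.float64(138.5))
[ 486.  -149.6] 6.25 [-0.1  0.1  0.1 -0.   0.1 -0.1]
```

View pics/wE_c.png

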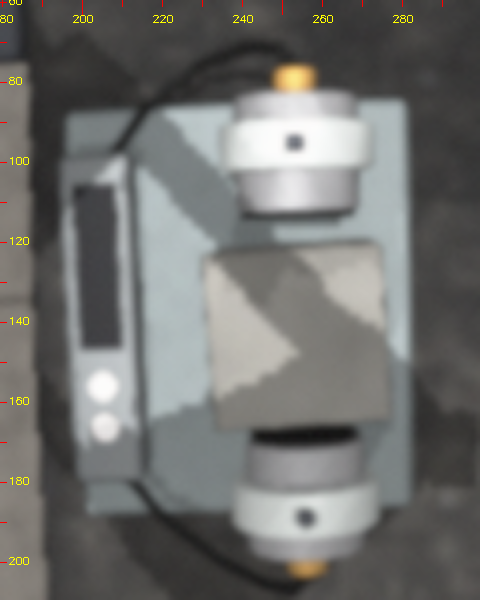

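Run:
```python
from h import *
PB,PE=loadP('PB.npy'),loadP('PE.npy')
def tri(a,b):
    (o1,d1),(o2,d2)=ray('wrist',a,PB),ray('wrist',b,PE)
    A=np.c_[d1,-d2];s=np.linalg.lstsq(A,o2-o1,rcond=None)[0];p,q=o1+s[0]*d1,o2+s[1]*d2
    return (p+q)/2,np.linalg.norm(p-q)
a,ea=tri((232.1,190),(253.8,95.8));b,eb=tri((236,262.4),(256.3,189.3))
print(a.round(1),ea,b.round(1),eb,((a+b)/2).round(1),np.degrees(np.arctan2(-(a-b)[0],(a-b)[1])))
for z in(93,): 
    for P,u,v in((PB,(232.1,190),(236,262.4)),(PE,(253.8,95.8),(256.3,189.3))):
        p,q=at_z('wrist',u,z,P),at_z('wrist',v,z,P);print(p.round(1),q.round(1),((p+q)/2).round(1))
o=[('wrist',PB,[(213.8,213.1),(250,210.7),(251.9,243.8),(218.3,246.2)]),('wrist',PE,[(230.8,124.3),(275,120.5),(277.5,163.8),(235.5,166.8)])]
for s in ([o[0]],[o[1]],o):
  for fz in(0,1):
    p,e=fitsq(s,50,95,(438,-366),fz);print(p.round(2),np.degrees(p[3]).round(1),e.round(2))
```

```text
[ 438.1 -312.4   91.7] 0.37554187677872425 [ 440.7 -418.1   92.7] 0.07749289917709129 [ 439.4 -365.2   92.2] 1.3981602089946887
[ 438.4 -312.1   93. ] [ 440.7 -417.9   93. ] [ 439.5 -365.    93. ]
[ 437.9 -312.4   93. ] [ 440.6 -418.    93. ] [ 439.3 -365.2   93. ]
[ 4.3736e+02 -3.7282e+02  7.7330e+01  7.0000e-02] 4.0 0.33
[ 4.3881e+02 -3.6555e+02  9.5000e+01  7.0000e-02] 4.0 0.88
[ 4.3879e+02 -3.6718e+02  8.1130e+01  8.0000e-02] 4.6 0.25
[ 4.3884e+02 -3.6569e+02  9.5000e+01  8.0000e-02] 4.6 0.94
[ 4.3866e+02 -3.6676e+02  8.9930e+01  8.0000e-02] 4.4 0.76
[ 4.3883e+02 -3.6564e+02  9.5000e+01  8.0000e-02] 4.4 0.92
```

Run:
```python
from h import *
x,y=438.8,-365.6
goto((x,y,180),(180,0,4.4)); grip(72,60)
move_l((x,y,80),speed=150);move_l((x,y,64),speed=60);print(F())
grip(0,60);print(F())
move_l((x,y,78),speed=40);print(F())
move_l((x,y,190),speed=150)
P,im=snap('wrist','g3');np.save('PG3.npy',np.c_[P[0],P[1]]);print(F())
```

```text
t=26.6 tcp=[ 438.5 -365.2   63.4] f=[-0.7  0.3  0.4] w=72.0
t=26.9 tcp=[ 439.2 -366.    64.5] f=[-0.1  0.1  0.8] w=49.0
t=27.4 tcp=[ 438.8 -365.6   78.2] f=[-0.1 -0.  -3.6] w=49.2
t=28.4 tcp=[ 437.9 -364.7  188.2] f=[-0.7  0.1 -2.7] w=49.4
```

View pics/g3.png

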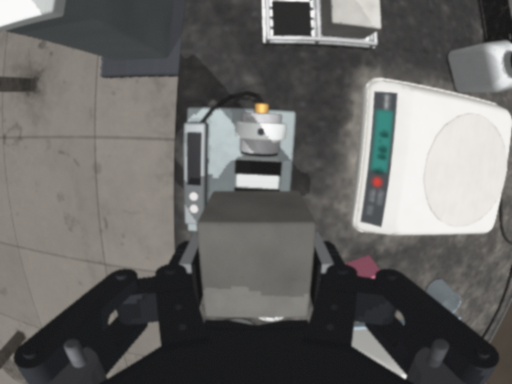

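Run:
```python
from h import *
I=(np.eye(3),np.zeros(3))
for y in(-27,-25,-23): print(y,proj('wrist',[[-25,y,-31],[25,y,-31],[-25,y,19],[25,y,19]],I).round(1).tolist(),proj('wrist',[[-25,y+50,-31],[25,y+50,-31]],I).round(1).tolist())
crop(cv2.imread('pics/g3.png'),180,170,150,160,3.7,'g3c')
```

```text
-27 [[195.0, 218.4], [318.0, 218.3], [212.1, 187.1], [300.5, 187.0]] [[204.2, 315.3], [308.8, 315.2]]
-25 [[195.3, 223.0], [317.7, 222.8], [212.2, 190.5], [300.4, 190.4]] [[204.5, 318.4], [308.4, 318.3]]
-23 [[195.6, 227.5], [317.3, 227.4], [212.4, 193.9], [300.2, 193.8]] [[204.9, 321.5], [308.1, 321.4]]
```

View pics/g3c.png

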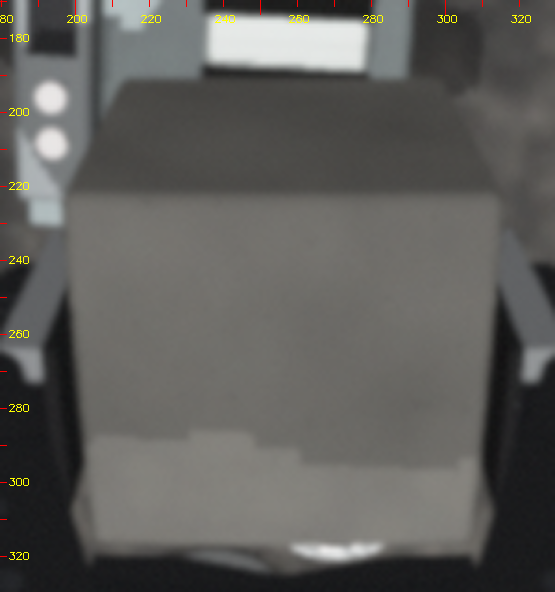

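Run:
```python
from h import *
x,y=513.9,-114.9
goto((x,y,190),(180,0,6.25))
move_l((x,y,60),speed=150)
down(x,y,35,28.5)
grip(70);print(F())
move_l((x,y,190),speed=200)
goto((486,-235,235),(180,0,0)); P,im=snap('wrist','wH');np.save('PH.npy',np.c_[P[0],P[1]]);print(F())
crop(cv2.imread('pics/wH.png'),190,20,170,150,4,'wH_r')
```

```text
down 30.0 f0 -2.4 f 6.2 t=32.2 tcp=[ 514.2 -115.    31.2] f=[-2.6  0.6  6.2] w=49.2
t=32.5 tcp=[ 514.1 -115.    30. ] f=[ 0.1 -0.2  0.8] w=69.9
t=34.1 tcp=[ 485.2 -234.1  233.1] f=[ 0.7  0.2 -0.5] w=69.7
```

View pics/wH_r.png

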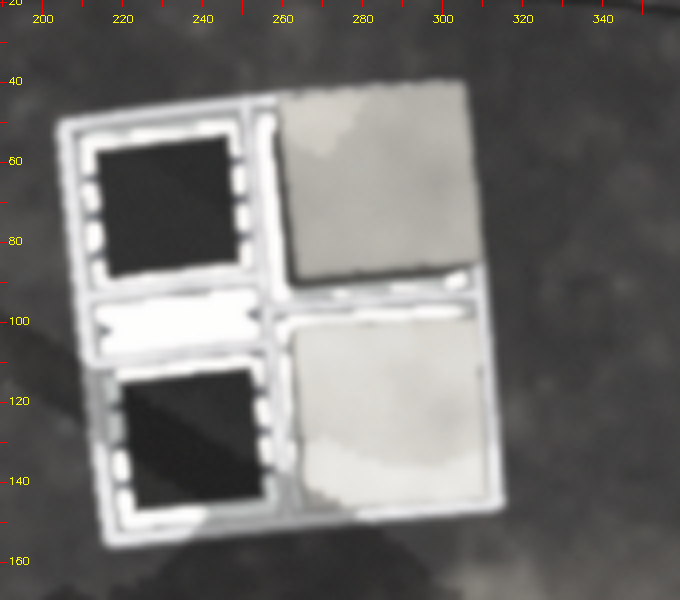

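Run:
```python
from h import *
P=loadP('PH.npy')
for k,c in {'meas':[(259.3,43),(306.3,40),(310.5,85.8),(264.5,89.3)],'next':[(262.5,101.3),(308,98.3),(311.8,143.8),(265.5,147)]}.items():
    p,e=fitsq([('wrist',P,c)],50,62,(515,-140),True);print(k,p[:2].round(1),np.degrees(p[3]).round(1),e.round(2))
    X=np.array([at_z('wrist',u,62,P) for u in c]);print(X.mean(0).round(1))
```

```text
meas [ 515.5 -114.9] 5.6 0.37
[ 515.5 -114.9   62. ]
next [ 517.6 -177.4] 4.8 0.65
[ 517.6 -177.4   62. ]
```

Run:
```python
from h import *
x,y=518,-177.8
goto((x,y,150),(180,0,5)); grip(72,60)
move_l((x,y,50),speed=150);move_l((x,y,31),speed=60);print(F())
grip(0,60);print(F())
move_l((x,y,50),speed=50);print(F())
move_l((x,y,190),speed=150)
snap('wrist','g4')
x,y=439.4,-365.2
goto((x,y,190),(180,0,2)); 
P,im=snap('wrist','g4b');np.save('PG4.npy',np.c_[P[0],P[1]]);print(F())
```

```text
t=36.1 tcp=[ 517.5 -177.6   30.4] f=[ 0.3 -0.4  0.1] w=72.1
t=36.4 tcp=[ 518.6 -178.1   31.6] f=[ 0.7 -1.4  1.3] w=49.0
t=37.0 tcp=[ 518.1 -177.8   50.3] f=[-0.5 -0.2 -2.9] w=49.0
t=39.0 tcp=[ 439.9 -363.6  189.4] f=[-0.4 -0.1 -2.5] w=49.2
```

View pics/g4b.png

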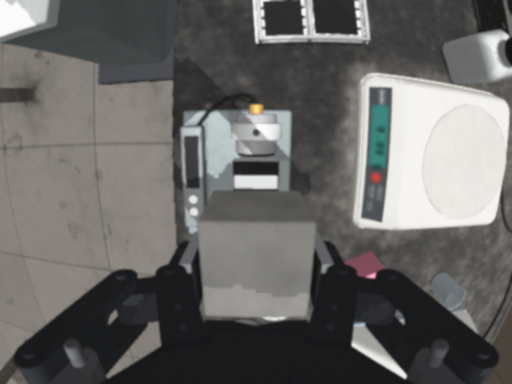

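Run:
```python
from h import *
x,y=439.4,-365.2
move_l((x,y,90),speed=150)
down(x,y,68,61.5)
grip(70);print(F())
move_l((x,y,190),speed=200)
goto((440,-400,280),(180,0,0))
P,im=snap('wrist','wI');np.save('PI.npy',np.c_[P[0],P[1]]);print(F())
crop(cv2.imread('pics/wI.png'),180,60,120,150,4,'wI_c')
goto((440,150,300),(180,0,0)); P,im=snap('wrist','wJ');np.save('PJ.npy',np.c_[P[0],P[1]]);print(F())
crop(cv2.imread('pics/wJ.png'),190,0,130,150,4,'wJ_c')
goto((440,240,300),(180,0,0)); P,im=snap('wrist','wK');np.save('PK.npy',np.c_[P[0],P[1]]);print(F())
crop(cv2.imread('pics/wK.png'),190,60,130,150,4,'wK_c')
```

```text
down 64.0 f0 -3.1 f 1.7 t=41.3 tcp=[ 439.6 -365.3   64.5] f=[-0.4  1.5  1.7] w=49.0
t=41.6 tcp=[ 439.7 -365.5   64.2] f=[-0.7  0.6  0.6] w=70.2
t=42.9 tcp=[ 439.2 -399.2  277.7] f=[ 0.1  0.1 -0.9] w=69.9
t=45.0 tcp=[440.4 149.3 299.9] f=[-0.4 -0.3 -0.1] w=69.7
t=45.5 tcp=[440.2 239.4 299.7] f=[-0.5 -0.1  0.4] w=70.2
```

View pics/wI_c.png

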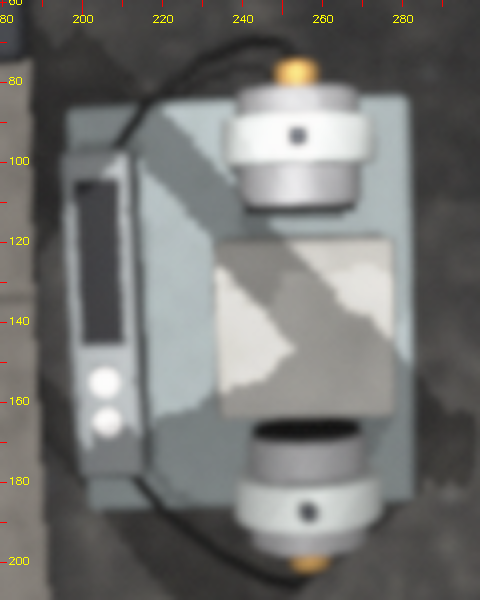

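View pics/wJ_c.png

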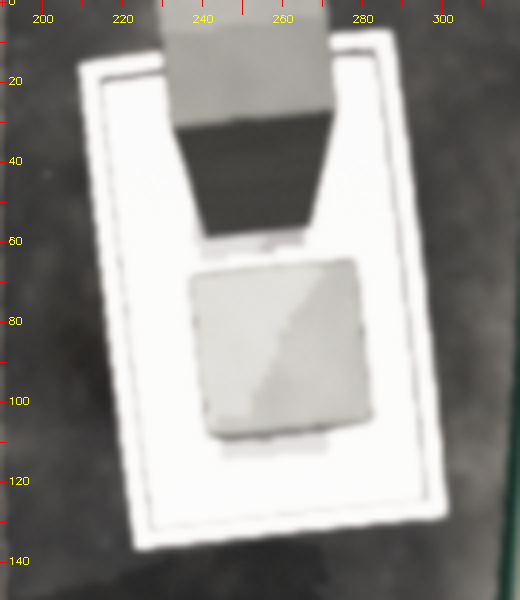

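View pics/wK_c.png

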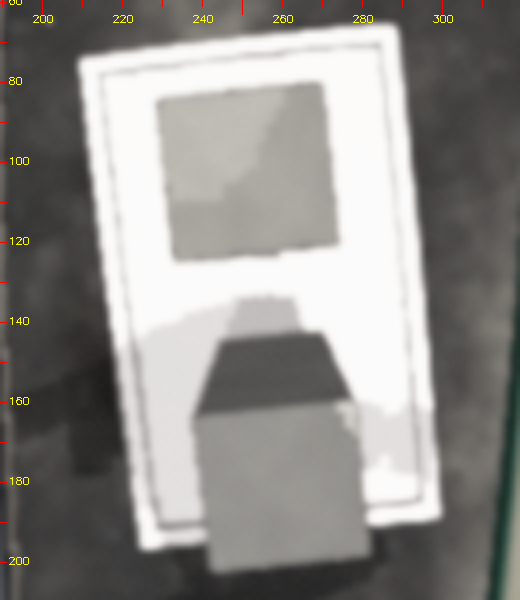

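Run:
```python
from h import *
K,J,I=loadP('PK.npy'),loadP('PJ.npy'),loadP('PI.npy')
L=[('wrist',K,[(229,85),(270.5,80.5),(275,120.8),(233.3,125.5)])]
R=[('wrist',K,[(238.3,163.8),(278.3,160.3),(282.8,198.8),(242.5,203)]),('wrist',J,[(237.5,68.8),(278.8,65),(283,104.3),(242,109)])]
# cube in cradle
C=[('wrist',I,[(180+215/4,60+238/4),(180+393/4,60+238/4),(180+393/4,60+414/4),(180+220/4,60+416/4)])]
for n,o,s,z,g in(('L',L,40,163,(436,316)),('R',R,40,163,(444,240)),('R1',R[1:],40,163,(444,240)),('C',C,50,95,(439,-365))):
    p,e=fitsq(o,s,z,g,True);print(n,p[:2].round(1),np.degrees(p[3]).round(1),e.round(2))
c,s=np.cos(np.radians(6.25)),np.sin(np.radians(6.25))
for y in(36.5,-36.5): print(486-26.5*c-y*s,-149.6-26.5*s+y*c)
```

```text
L [436.2 316.9] 6.2 0.78
R [444.4 241.5] 6.1 0.84
R1 [444.5 241.6] 6.1 1.01
C [ 440.  -364.9] 0.5 0.56
455.6838661050118 -116.20191583846238
463.63114796920524 -188.7680285286917
```

Run:
```python
from h import *
x,y=444.5,241.0
goto((x,y,230),(180,0,6.2)); grip(72,60)
move_l((x,y,130),speed=150);move_l((x,y,111.5),speed=80);grip(0,60);print(F())
move_l((x,y,130),speed=60);print(F())
move_l((x,y,230),speed=150)
x,y=463.6,-188.8
goto((x,y,230),(180,0,6.25));wait(.2)
P,im=snap('wrist','g5');print(F())
move_l((x,y,150),speed=150)
snap('wrist','g5b')
```

```text
t=47.6 tcp=[444.7 241.2 112. ] f=[-1.3  0.4  2. ] w=39.6
t=48.1 tcp=[444.6 241.  130.2] f=[-0.5 -1.  -4.8] w=39.2
t=50.8 tcp=[ 463.9 -188.   230. ] f=[-1.6  0.1 -5. ] w=39.3
```

View pics/g5b.png

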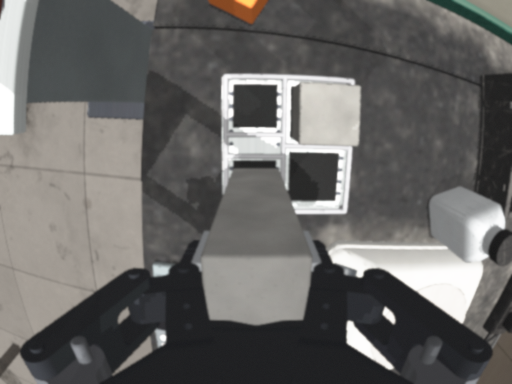

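Run:
```python
from h import *
x,y=463.6,-188.8
down(x,y,136,118,4)
```

```text
down 120.0 f0 -5.8 f 4.2 t=55.9 tcp=[ 463.9 -189.1  121.1] f=[-2.6  1.3  4.2] w=39.4
```

Run:
```python
from h import *
x,y=463.6,-188.8
grip(72);print(F());move_l((x,y,235),speed=150)
x,y=436.3,316.4
goto((x,y,235),(180,0,6.2))
move_l((x,y,130),speed=150);move_l((x,y,111.5),speed=80);grip(0,60);print(F())
move_l((x,y,130),speed=60);print(F())
move_l((x,y,230),speed=150)
x,y=455.7,-116.2
goto((x,y,230),(180,0,6.25))
move_l((x,y,150),speed=150);print(F())
snap('wrist','g6b')
```

```text
t=56.3 tcp=[ 463.8 -188.9  120.1] f=[-0.1 -0.1  0.8] w=72.1
t=60.7 tcp=[436.5 316.6 112. ] f=[-1.1 -0.9  2. ] w=39.6
t=61.1 tcp=[436.4 316.4 130.2] f=[-0.8  0.4 -6.2] w=39.6
t=64.2 tcp=[ 456.5 -116.1  150.7] f=[ 0.5  0.  -4.8] w=39.0
```

View pics/g6b.png

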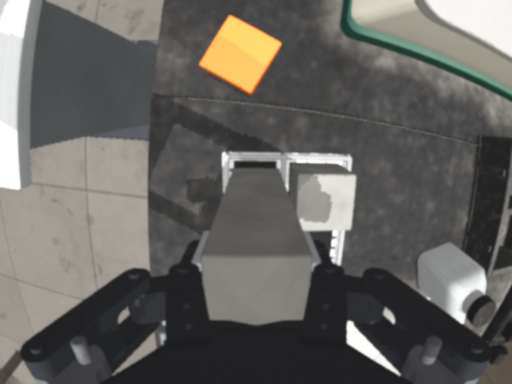

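Run:
```python
from h import *
x,y=455.7,-116.2
z=down(x,y,136,118,4)
if z<123:
    grip(72);print(F());move_l((x,y,240),speed=150)
    goto((470,-280,320),(180,0,0));P,im=snap('wrist','wB2');np.save('PB2.npy',np.c_[P[0],P[1]]);print(F())
    crop(cv2.imread('pics/wB2.png'),205,0,125,130,4.5,'wB2_r');crop(cv2.imread('pics/wB2.png'),170,145,110,140,4,'wB2_c')
    goto((470,-130,320),(180,0,0));P,im=snap('wrist','wA2');np.save('PA2.npy',np.c_[P[0],P[1]]);print(F())
    crop(cv2.imread('pics/wA2.png'),195,110,130,150,4,'wA2_r')
```

```text
down 120.0 f0 -5.8 f 4.2 t=68.7 tcp=[ 455.9 -116.4  121. ] f=[-2.7  1.2  4.2] w=39.3
t=69.1 tcp=[ 456.  -116.3  120.1] f=[0.4 0.2 1.5] w=71.8
t=70.9 tcp=[ 469.4 -278.2  318. ] f=[-0.4  0.5  0.1] w=72.3
t=71.6 tcp=[ 469.9 -130.   319.7] f=[-0.1 -0.  -0.1] w=71.9
```

```bash
ls -la pics | tail -5
```

```text
-rw-r--r-- 1 agent agent 261453 Dec  7 05:55 wJ.png
-rw-r--r-- 1 agent agent 265490 Dec  7 05:55 wJ_c.png
-rw-r--r-- 1 agent agent 263561 Dec  7 05:55 wK.png
-rw-r--r-- 1 agent agent 277559 Dec  7 05:55 wK_c.png
-rw-r--r-- 1 agent agent 241834 Dec  7 05:48 wrist0.png
```

View pics/wA2_r.png

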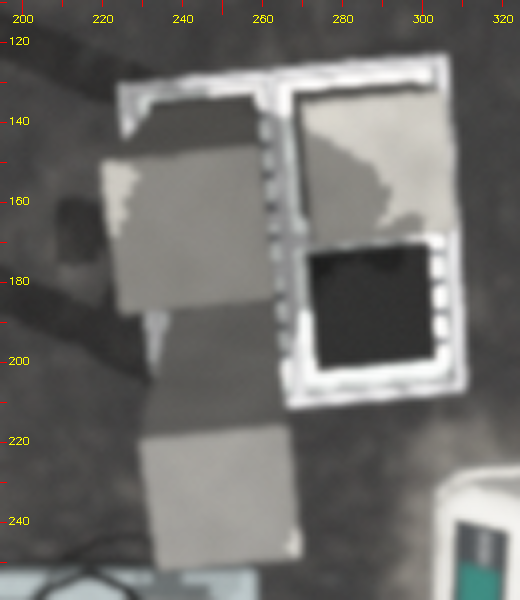

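View pics/wB2_r.png

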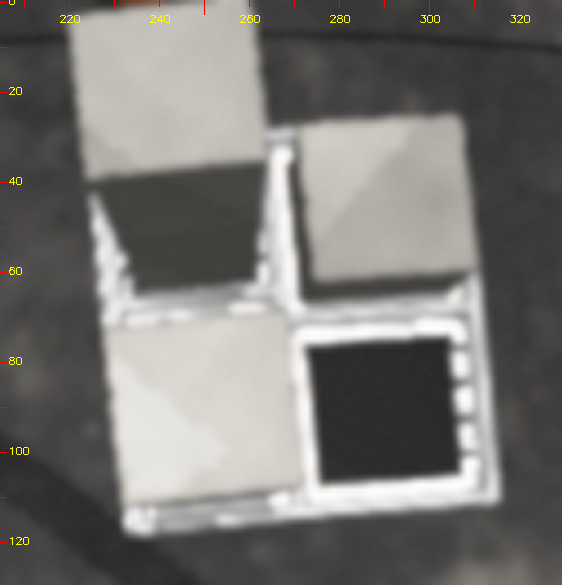

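View pics/wB2_c.png

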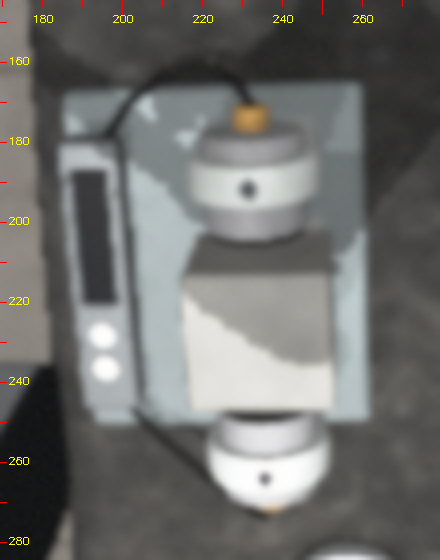

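Run:
```python
from h import *
A=loadP('PA2.npy')
for n,c,g in(('L',[(220.3,150.5),(259.5,146.3),(263,184.3),(224.3,188.3)],(455,-116)),('R',[(229.5,220),(267,216.5),(270.3,249.3),(234.5,252)],(463,-189))):
    for fz in (0,1):
        p,e=fitsq([('wrist',A,c)],40,172,g,fz);print(n,p.round(2),e.round(2))
sign_off()
```

```text
L [ 4.5505e+02 -1.1768e+02  1.6360e+02  1.0000e-01] 0.22
L [ 4.5544e+02 -1.1609e+02 -3.2798e+02  1.0000e-01] 0.6
R [ 4.6354e+02 -1.9279e+02  1.6282e+02  1.0000e-01] 0.3
R [ 4.6371e+02 -1.8879e+02  1.7200e+02  1.0000e-01] 0.62
the job is handed in; nothing more can be done
```

The job is done and handed in at about 72 s of the 136 s allowed. I stood both prisms on the drip tray and put the measured cube into the empty back-left cell. Then I set the next cube, from the back-right cell, in the cradle and returned each prism to its own front cell. The orange and pink look-alikes were left alone.

**Last checks:**
- **Seating:** the wrist force showed each part touching down at the expected floor height.
- **Prisms:** with the top height taken as 172 mm, both are within 0.3 mm of their cell centres.
- **Measured cube:** it was about 1.6 mm from its cell centre when checked just after placing.
- **Next cube:** it was about 1 mm from the cradle centre just after placing. Its yaw is about 1° off the cradle's.
- **Final pictures:** both prisms are upright in their cells, the measured cube is in its cell and the next cube sits between the transducers. The gripper was clear of everything.

**Checks that disagreed:**
- **Height:** single-view fits with free height put the prism tops about 9 mm low and the cube in the cradle 14–18 mm low. The two-view fits agreed with the stated heights to about 5 mm, so I trusted those and the contact heights.
- **Rack position:** the rack's outer corners gave a centre about 5 mm off from the one given by its rubber pads. The pads fitted to 0.1 mm, so I used them.

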